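Slide the watering bottle back beside the caddy and shut the tray

TASK

Clear up after watering: push the black caddy's pulled-out tray fully shut, and push the tall steel watering bottle along the marble into the gap between the caddy and the green herb pot, until no part of its round body stands out in front of the caddy or behind it. Push the bottle low on its body so that it slides upright on its base all the way; it must never tip or be lifted. Leave everything else standing where it is.

Things in the scene. Friction and masses are not known exactly. Their poses are not given: they have to be found in the camera images.
- caddy: Black plastic tool caddy, fixed. Origin: centre of its underside. Own -x is its front (to the robot). Front and back 80 mm, side walls 110 mm either side of the origin. Tray storey 64 high; open bins 124 high, set back 40 from the front, tools and carrying handle to 208. The bottle's gap is on its -y side (robot's right), from the wall at y = -110 mm to the herb pot, 135 to 150 mm wide.
- tray (a joint): How far the caddy's tray is pulled out towards the caddy's -x, in m: 0 fully shut (front panel flush with the caddy's front, against a stop), about 0.045 to 0.08 at the start. It slides with about 1 N of friction.
- tray_front (a point): Centre of the outer face of the tray's flat front panel, 25 mm above the marble; moves with the tray. The panel is 204 wide, from 7 to 41 mm high over the middle 68 mm (a finger notch above) and to 55 mm high at the sides. Nothing sticks out of it.
- bottle: Tall loose watering bottle, round, steel with dark silicone spout, 0.3 to 0.65 kg. Origin: centre of its underside. 70 mm across up to 48 high, tapering to 42 at 100 high and a neck 25 across at 150; the spout bends 50 mm sideways and tops it at 274. Slides (friction 0.5 to 0.7) if pushed below about 40 mm height, tips if pushed much higher. Starts upright in front of the gap.
- herb_pot: Loose green ceramic pot with basil, 110 mm across at the rim, pot 100 high, leaves to 200 high, 0.9 kg. Origin: centre of its underside. Stands on the other side of the gap. To be left where it is.
- votive: Small open glass votive holder with a tea light, 64 mm across, 65 high, standing right of the bottle. Origin: centre of its underside. To be left where it is.
- candlestick: Dark steel candlestick with a cream candle, foot 90 mm across, 276 high. Origin: centre of its underside. To be left where it is.
- rake: Small steel hand rake with a wooden handle lying on the marble, 245 long along its x, 80 wide, 25 high. Origin: on the marble under its middle. To be left where it is.
- clay_pots: Stack of two terracotta pots, 90 mm across, 120 high. Origin: centre of its underside. To be left where it is.
- tin: Round lidded tin, 80 mm across, 54 high. Origin: centre of its underside. To be left where it is.

How it is judged:
By the outcome, as a careful person would: the job done as asked, in the order asked, and still so for the second after the job is handed in, with the robot touching nothing.
It also fails if it takes over 45 s, if anything falls off the work surface, if the arm or the gripper's body presses on something with over 40 N, if the wrist force passes 120 N, or if a joint passes its speed limit or range.

ROBOT

A 6-joint arm with a two-finger parallel gripper is mounted at the origin on the work surface. World frame = base frame: x ahead of the robot, y to its left, z up, the work surface at z = 0. Lengths are in m, angles in rad, forces in N, time in s.
With the tool pointing down it reaches from about 0.35 to 0.8 m from the base axis. Payload 7.3 kg.
Tool frame: the origin (TCP) lies midway between the tips of the shut fingers; the grasp point (between the pads) lies 19 mm behind it (manip.pinch_z is the distance from the TCP to the grasp point, in m); x points along the fingers, y is the direction in which the jaws open and shut, and the axes are right-handed (so a half turn about x gives the same grasp; the last joint's range is limited). The gripper opens to 85 mm and grips with 20 to 120 N. Pads are 22 mm wide; open, the fingers measure 114 mm over their backs; the gripper's body (76 mm by 85 mm) begins 54 mm behind the grasp point. The pads swing forward as they close: fully open they stand 13 mm farther back than shut.
Start: joints at [-1.271, 0.342, 1.524, -0, 1.275, -0.146], TCP at [0.226, -0.474, 0.231] pointing down, gripper open.
Joint ranges: [-2.53, 2.53], [-0.77, 2.02], [0.04, 2.7], [-1, 4.14], [0.28, 2.66], [-3.11, 3.11]. Speed limits (rad/s): [2.57, 2.57, 3.14, 3.14, 3.14, 3.14].

INTERFACE

Orientations are given as a unit quaternion [w, x, y, z].
In Python, from rig import manip, capture, job gives the robot as it stands. The module is installed in compiled form; this text tells all that it offers.
- The arm moves only by the tool servo_tool, never from a script. Its arguments are lists of equal length, an entry for each row: "gripper": the closure, from 0 (fully open) to 1 (shut); "travel": the shift along the world's x, y, z in cm, a list of three; "dr": the turn, a rotation vector about the world's x, y, z in degrees, a list of three. In form: {"gripper": [gripper, ...], "travel": [[tx, ty, tz], ...], "dr": [[ax, ay, az], ...]}. A call has 1 to 20 rows; each row shifts and turns the commanded pose from where the row before left it; what a row does not reach is not made up. A row lasts 1/10 s, in which the tool goes at most 50 mm and 8.59 degrees, less where a joint would pass 70% of its speed; a pose out of reach is approached as far as the arm can. A call with a gripper value outside its range is refused whole. The fingers move at their own pace and stop on an object; "force" is the grip in N (left out, the last holds). Time passes only in rows, so rows that do not move let the fingers close. It gives the time, the measured TCP pose, the force and the opening at its end, in the units of the state.
- manip.sense(): the state, without advancing time (a new reading comes with each control period).
- capture(name): name is "scene" or "top" or "wrist"; returns a dict with "frame" (480x640x3 uint8, red, green, blue), "K" (3x3 intrinsics, pixels), "eye" and "orientation" of the camera in the world; the wrist camera has in their place "T_tool_cam" (4x4, takes a point from camera to tool coordinates, whose origin is the TCP and whose axes are the tool frame's). Camera axes: x right, y down, z forward; pixel columns grow to the right and rows downward; lengths in m; the calibration is good to about 2 mm. A picture is of the moment at which its call begins: read the wrist's pose just before it. There is no depth.
- job.sign_off(): hands the job in, once; it reports no verdict.
The state is a dict: "clock": time; "qpos": joint angles; "qd": joint speeds; "joint_efforts": joint torques, N m; "tool_pos": TCP position; "ee_rot": TCP orientation; "wrist_force": force on the tool from outside, world axes, zero at the start; "torque": the same for the moment, N m; "opening": opening from 0.0 (shut) to 1.0 (fully open).
Only numpy, scipy, OpenCV 4.12 (cv2) and the standard library are available. Lean on these libraries where they do the work, as an engineer would, in place of code of your own. Each camera call takes 0.05 s, during which the arm holds its last target.

## Working session

There is one attempt and no reset: what is moved stays moved. The work goes in short steps, Python scripts to look and compute and a tool call to move; the robot and the scene stay as the last step left them, time stands still between calls to the robot, and variables do not carry over. Pictures are saved under pics/ and viewed, and the job is handed in when it is done.

Besides the shell and the picture viewer there is one more tool, called after "Call:" in YAML: its name, and indented under it one key for each argument. servo_tool: Moves the arm, as the interface text tells. Its arguments: {"type":"object","properties":{"gripper":{"type":"array","items":{"type":"number"}},"travel":{"type":"array","items":{"type":"array","items":{"type":"number"}}},"dr":{"type":"array","items":{"type":"array","items":{"type":"number"}}},"force":{"type":"number"}},"required":["gripper","travel","dr"]}

```bash
mkdir -p pics; cat > h.py <<'E'
import numpy as np,cv2
from rig import manip,capture,job
from scipy.spatial.transform import Rotation as R
def rot(o):
    o=np.array(o)
    return o if o.shape==(3,3) else R.from_quat([o[1],o[2],o[3],o[0]]).as_matrix()
def cast(c,u,v,z):
    d=rot(c['orientation'])@np.linalg.inv(c['K'])@np.array([u,v,1.]); e=np.array(c['eye'])
    return e+d*(z-e[2])/d[2]
def proj(c,p):
    q=np.array(c['K'])@(rot(c['orientation']).T@(np.array(p)-c['eye'])); return q[:2]/q[2]
E
python3 - <<'E'
from h import *
import pickle
for n in ['scene','top']:
    c=capture(n); cv2.imwrite(f'pics/{n}0.png',c['frame'][:,:,::-1]); pickle.dump(c,open(n+'.pkl','wb')); print(n,c['eye'],c['orientation'],c['K'])
print(manip.sense())
E
```

```text
scene [0.31985014 0.97648408 0.78006673] [ 0.06313007 -0.12677666  0.88511636 -0.44329594] [[551.60610207   0.         330.17592902]
 [  0.         551.60610207 239.22174161]
 [  0.           0.           1.        ]]
top [0.40963711 0.05894426 1.20603848] [-0.04640457  0.70751114 -0.70199362  0.06692949] [[513.07942241   0.         318.73741357]
 [  0.         513.07942241 236.75723593]
 [  0.           0.           1.        ]]
{'clock': 0.1, 'qpos': array([-1.27098562e+00,  3.42643275e-01,  1.52494392e+00, -5.71515315e-06,
        1.27541764e+00, -1.46007334e-01]), 'qd': array([-7.52145781e-04, -2.57946552e-03, -8.81506421e-04,  9.25793207e-04,
       -1.02474384e-03,  8.53342237e-05]), 'joint_efforts': array([ 1.80635940e-03, -4.34449482e+01, -2.46491003e+01, -2.46010004e-04,
        4.71184147e-03, -4.57049055e-06]), 'tool_pos': array([ 0.22628154, -0.47331781,  0.23069271]), 'ee_rot': array([-0.15582128, -0.6895713 , -0.15681659,  0.68965187]), 'wrist_force': array([ 0.09011931, -0.38292859,  0.08248672]), 'torque': array([-0.04687169,  0.0373809 ,  0.03222757]), 'opening': 0.9950124157170802}
```

View pics/scene0.png

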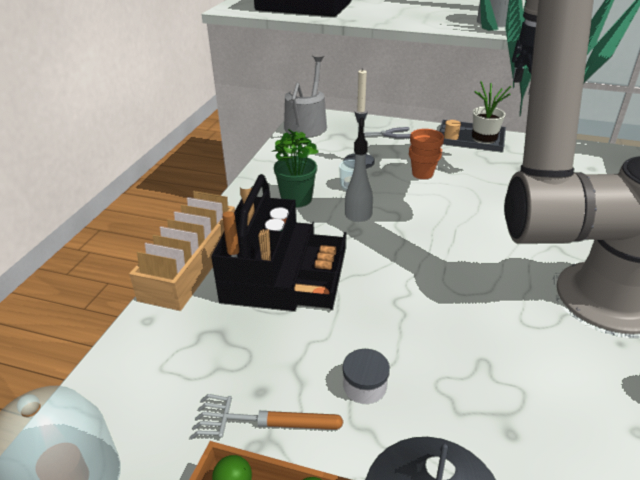

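View pics/top0.png

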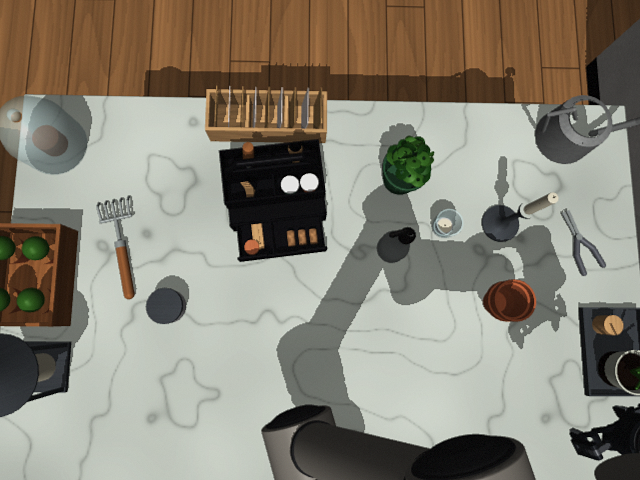

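The top view shows the caddy at about (272,200) with its tray pulled out to row ~258. The bottle base is near (393,247), the herb pot at (408,165) and the votive at (447,224). I'll zoom in next.

```bash
python3 - <<'E'
from h import *
import pickle
c=pickle.load(open('top.pkl','rb'));f=c['frame'][130:280,200:480,::-1]
f=cv2.convertScaleAbs(f,alpha=1.7,beta=25)
cv2.imwrite('pics/topz.png',cv2.resize(f,(784,420),interpolation=cv2.INTER_CUBIC))
c=pickle.load(open('scene.pkl','rb'));f=c['frame'][120:320,200:460,::-1]
f=cv2.convertScaleAbs(f,alpha=1.7,beta=25)
cv2.imwrite('pics/scz.png',cv2.resize(f,(780,600),interpolation=cv2.INTER_CUBIC))
E
```

```text
(no output)
```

View pics/topz.png

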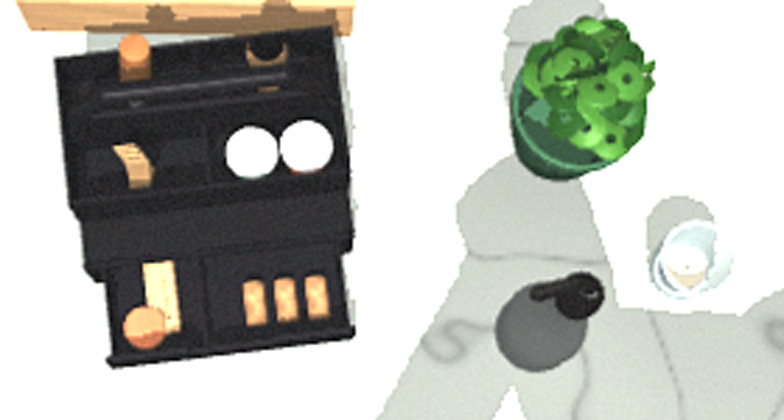

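View pics/scz.png

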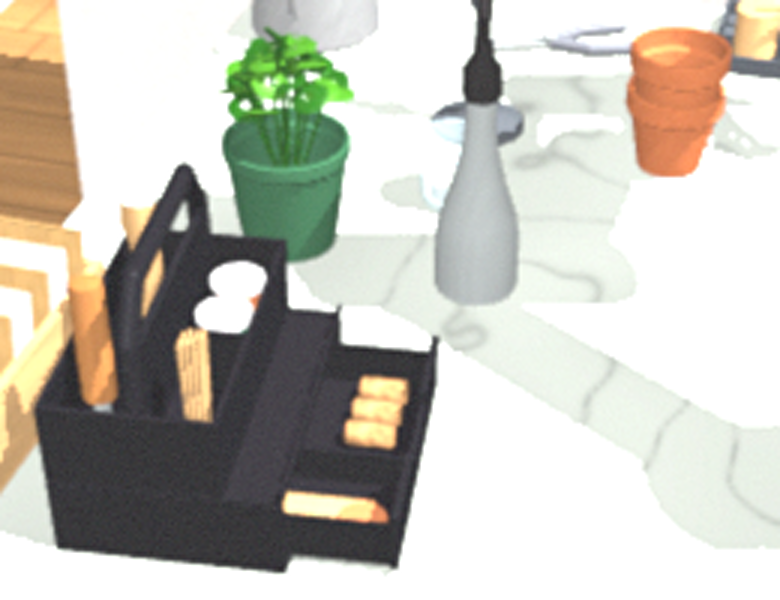

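```bash
python3 - <<'E'
from h import *
import pickle
t=pickle.load(open('top.pkl','rb'));s=pickle.load(open('scene.pkl','rb'))
T=lambda x,y,z:np.round(cast(t,x/2.8+200,y/2.8+130,z)[:2],4)
S=lambda x,y,z:np.round(cast(s,x/3+200,y/3+120,z)[:2],4)
print('tray L,R',T(112,364,.055),T(355,337,.055))
print('caddy front L,R',T(93,277,.064),T(352,248,.064))
print('bins front',T(78,215,.124),T(350,203,.124),'back',T(55,60,.124),T(335,28,.124))
print('bottle',T(540,327,.048)); 
print('pot rim left',T(512,100,.1))
print('S tray L,R',S(395,566,.007),S(437,340,.055),'caddy fl L bottom',S(287,571,0),'back L bottom',S(60,546,0))
print('S bins back L',S(42,410,.124),'front R bins',S(286,240,.124), 'front R .064',S(340,310,.064))
print('S bottle L,R at z.03',S(435,268,.03),S(518,268,.03),'front',S(477,305,0))
print('S pot rim L,R',S(222,145,.1),S(350,145,.1),'base front',S(290,260,0))
for n,c in(('t',t),('s',s)):
    hsv=cv2.cvtColor(c['frame'],cv2.COLOR_RGB2HSV)
    m=cv2.inRange(hsv,(68,60,20),(90,255,140))
    cs,_=cv2.findContours(m,cv2.RETR_EXTERNAL,cv2.CHAIN_APPROX_NONE)
    for k in cs:
        if cv2.contourArea(k)>60: print(n,cv2.boundingRect(k),cv2.minEnclosingCircle(k))
def over(c,p,r,z,col,im):
    a=np.linspace(0,2*np.pi,60)
    pts=np.array([proj(c,[p[0]+r*np.cos(q),p[1]+r*np.sin(q),z]) for q in a])
    return pts
E
```

```text
tray L,R [0.5414 0.2026] [0.5651 0.0075]
caddy front L,R [0.6105 0.2188] [0.6366 0.0106]
bins front [0.6481 0.2234] [0.6601 0.0148] back [0.7714 0.2454] [0.801  0.0271]
bottle [ 0.5757 -0.1442]
pot rim left [ 0.7517 -0.1158]
S tray L,R [0.5412 0.2064] [0.5642 0.0153] caddy fl L bottom [0.6114 0.2244] back L bottom [0.7682 0.245 ]
S bins back L [0.7621 0.25  ] front R bins [0.679  0.0181] front R .064 [0.641  0.0108]
S bottle L,R at z.03 [ 0.6    -0.1135] [ 0.535  -0.1326] front [ 0.5638 -0.114 ]
S pot rim L,R [ 0.7907 -0.1393] [ 0.689  -0.1691] base front [ 0.7332 -0.1342]
t (383, 156, 35, 38) ((401.0, 172.0), 22.62751579284668)
s (274, 158, 42, 49) ((295.4196472167969, 180.28591918945312), 26.118928909301758)
s (520, 64, 11, 49) ((523.0, 88.0), 24.186872482299805)
s (584, 0, 56, 82) ((611.5, 40.5), 48.954158782958984)
s (506, 0, 20, 77) ((515.0, 37.78947448730469), 38.26293182373047)
s (480, 0, 18, 31) ((488.5, 14.5), 16.324926376342773)
```

```bash
cat >> h.py <<'E'
def want(psi,tilt):
    p,t=np.radians([psi,tilt]); x=np.array([np.cos(p)*np.sin(t),np.sin(p)*np.sin(t),-np.cos(t)]); y=np.array([-np.sin(p),np.cos(p),0])
    return np.stack([x,y,np.cross(x,y)],1)
def turn(psi,tilt,Rc=None):
    Rc=rot(manip.sense()['ee_rot']) if Rc is None else Rc
    o=[]
    for s in(1,-1):
        W=want(psi,tilt); W[:,1:]*=s
        o.append(np.degrees(R.from_matrix(W@Rc.T).as_rotvec()))
    return o
E
python3 - <<'E'
from h import *
import pickle
t=pickle.load(open('top.pkl','rb'))
print(rot(manip.sense()['ee_rot']).round(3))
for n,u,v,z in[('votive',447,226,.03),('clay',510,300,.1),('candle foot',500,224,.01),('spout',407,235,.27),('tin',165,306,.054)]: print(n,cast(t,u,v,z).round(3))
print(turn(7,45),turn(7,0))
A=want(7,45);A[:,1:]*=1;print('7->33',turn(33,45,A))
E
```

```text
[[-0.     0.431 -0.902]
 [ 0.001 -0.902 -0.431]
 [-1.    -0.001 -0.   ]]
votive [ 0.629 -0.276  0.03 ]
clay [ 0.454 -0.388  0.1  ]
candle foot [ 0.639 -0.41   0.01 ]
spout [ 0.566 -0.132  0.27 ]
tin [0.438 0.365 0.054]
[array([-60.50236698, -17.77062558, 150.21131624]), array([ 12.58536773, -43.38953526, -17.60911655])] [array([ 1.63316364e-02, -1.14352431e-01,  1.61456376e+02]), array([-8.04504534e-02, -1.14898087e-02, -1.85435845e+01])]
7->33 [array([ 1.05563308e-15, -2.86344284e-15,  2.60000000e+01]), array([ 108.82576868,   39.60934052, -112.84176223])]
```

Call:
servo_tool:
  gripper: [1, 1, 1, 1, 1, 1, 1, 1, 1, 1, 1, 1, 1, 1, 1, 1, 1, 1, 1, 1]
  travel:
    - [1.3, 2.8, 0]
    - [1.3, 2.8, 0]
    - [1.3, 2.8, 0]
    - [1.3, 2.8, 0]
    - [1.3, 2.8, 0]
    - [1.3, 2.8, 0]
    - [1.3, 2.8, 0]
    - [1.3, 2.8, 0]
    - [1.3, 2.8, 0]
    - [1.3, 2.8, 0]
    - [1.3, 2.8, 0]
    - [1.3, 2.8, 0]
    - [1.3, 2.8, 0]
    - [1.3, 2.8, 0]
    - [1.3, 2.8, 0]
    - [1.3, 2.8, 0]
    - [1.3, 2.8, 0]
    - [1.3, 2.8, 0]
    - [1.3, 2.8, 0]
    - [1.3, 2.8, 0]
  dr:
    - [0.63, -2.17, -0.88]
    - [0.63, -2.17, -0.88]
    - [0.63, -2.17, -0.88]
    - [0.63, -2.17, -0.88]
    - [0.63, -2.17, -0.88]
    - [0.63, -2.17, -0.88]
    - [0.63, -2.17, -0.88]
    - [0.63, -2.17, -0.88]
    - [0.63, -2.17, -0.88]
    - [0.63, -2.17, -0.88]
    - [0.63, -2.17, -0.88]
    - [0.63, -2.17, -0.88]
    - [0.63, -2.17, -0.88]
    - [0.63, -2.17, -0.88]
    - [0.63, -2.17, -0.88]
    - [0.63, -2.17, -0.88]
    - [0.63, -2.17, -0.88]
    - [0.63, -2.17, -0.88]
    - [0.63, -2.17, -0.88]
    - [0.63, -2.17, -0.88]

```text
clock: 2.1
tool_pos: [0.4813, 0.0782, 0.243]
ee_rot: [0.019, 0.917, 0.069, -0.392]
wrist_force: [0.5, 0.2, 0.1]
opening: -0.001
```

```bash
python3 - <<'E'
from h import *
s=manip.sense();print(s['qpos'].round(2),s['tool_pos'],turn(7,45)[1])
c=capture('scene'); cv2.imwrite('pics/s1.png',c['frame'][:,:,::-1])
E
```

```text
[-0.13 -0.04  2.24  0.78  0.29  0.63] [0.48131029 0.07815512 0.24295104] [-0.99646902 -1.39652557 -1.16282495]
```

View pics/s1.png

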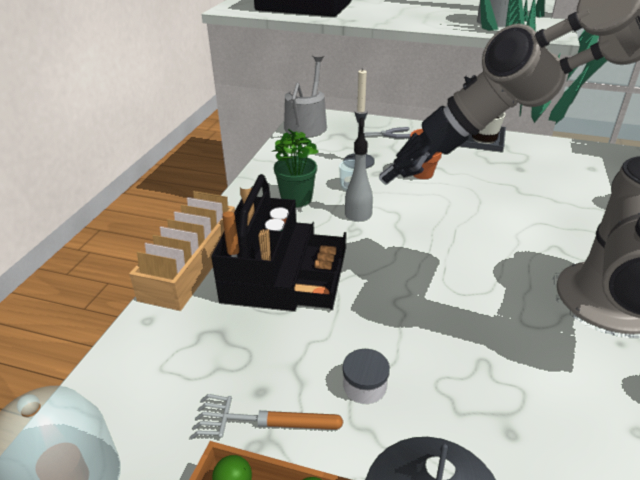

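```bash
python3 - <<'E'
from h import *
print(turn(7,18))
E
```

```text
[array([-91.8265332 , -13.54482114, 153.82541126]), array([-4.45608709, 25.84778965, -0.77386193])]
```

Call:
servo_tool:
  gripper: [1, 1, 1, 1, 1, 1, 1, 1, 1, 1, 1, 1, 1]
  travel:
    - [0.4, 0.4, 0]
    - [0.4, 0.4, 0]
    - [0.4, 0.4, 0]
    - [0.4, 0.4, -1]
    - [0.3, 0.4, -2]
    - [0, 0, -3]
    - [0, 0, -3]
    - [0, 0, -3]
    - [0, 0, -3]
    - [0, 0, -3]
    - [0, 0, -2]
    - [0, 0, -2]
    - [0, 0, 0]
  dr:
    - [-0.9, 5.2, -0.15]
    - [-0.9, 5.2, -0.15]
    - [-0.9, 5.2, -0.15]
    - [-0.9, 5.2, -0.15]
    - [-0.9, 5.2, -0.15]
    - [0, 0, 0]
    - [0, 0, 0]
    - [0, 0, 0]
    - [0, 0, 0]
    - [0, 0, 0]
    - [0, 0, 0]
    - [0, 0, 0]
    - [0, 0, 0]

```text
clock: 3.45
tool_pos: [0.5105, 0.0954, 0.0438]
ee_rot: [0.031, 0.815, 0.059, -0.575]
wrist_force: [0.5, -0.3, -0.6]
opening: -0.002
```

```bash
python3 - <<'E'
from h import *
s=manip.sense();print(s['qpos'].round(3),s['tool_pos'],turn(7,18)[1],rot(s['ee_rot']).round(3))
c=capture('scene'); cv2.imwrite('pics/s2.png',cv2.resize(c['frame'][100:350,200:520,::-1],(768,600)))
E
```

```text
[-1.000e-03  4.620e-01  2.065e+00  2.220e-01  2.820e-01  1.237e+00] [0.51051807 0.09539411 0.04382108] [-1.23347386  1.53115498 -0.58323019] [[ 0.332  0.132 -0.934]
 [ 0.061 -0.991 -0.119]
 [-0.941 -0.018 -0.337]]
```

View pics/s2.png

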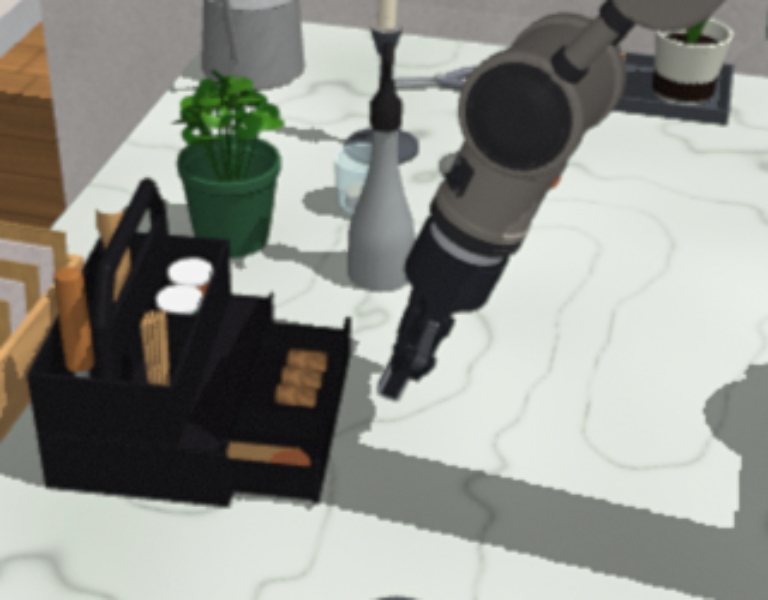

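Call:
servo_tool:
  gripper: [1, 1, 1, 1, 1]
  travel:
    - [0, 0, 0]
    - [0, 0.1, -0.7]
    - [0, 0.1, -0.7]
    - [0, 0.1, -0.7]
    - [0, 0, 0]
  dr:
    - [-1, 6, -0.5]
    - [-1, 6, -0.5]
    - [0, 0, 0]
    - [0, 0, 0]
    - [0, 0, 0]

```text
clock: 4.0
tool_pos: [0.5072, 0.0992, 0.022]
ee_rot: [0.034, 0.75, 0.046, -0.659]
wrist_force: [0.4, 0.0, -1.2]
opening: 0.001
```

Call:
servo_tool:
  gripper: [1, 1, 1, 1, 1, 1, 1, 1, 1, 1]
  travel:
    - [1, 0.12, 0]
    - [1, 0.12, 0]
    - [1, 0.12, 0]
    - [1, 0.12, 0]
    - [1, 0.12, 0]
    - [1, 0.12, 0]
    - [1, 0.12, 0]
    - [1, 0.12, 0]
    - [0.7, 0.1, 0]
    - [0, 0, 0]
  dr:
    - [0, 0, 0]
    - [0, 0, 0]
    - [0, 0, 0]
    - [0, 0, 0]
    - [0, 0, 0]
    - [0, 0, 0]
    - [0, 0, 0]
    - [0, 0, 0]
    - [0, 0, 0]
    - [0, 0, 0]

```text
clock: 5.0
tool_pos: [0.5973, 0.1097, 0.0232]
ee_rot: [0.034, 0.751, 0.046, -0.658]
wrist_force: [0.3, -0.3, -0.1]
opening: -0.002
```

Call:
servo_tool:
  gripper: [1, 1, 1, 1, 1]
  travel:
    - [0.3, 0.04, 0]
    - [0.3, 0.04, 0]
    - [0.2, 0.03, 0]
    - [0.2, 0.03, 0]
    - [0, 0, 0]
  dr:
    - [0, 0, 0]
    - [0, 0, 0]
    - [0, 0, 0]
    - [0, 0, 0]
    - [0, 0, 0]

```text
clock: 5.5
tool_pos: [0.6062, 0.1111, 0.0231]
ee_rot: [0.034, 0.75, 0.046, -0.659]
wrist_force: [-0.9, -0.2, 0.1]
opening: -0.004
```

Call:
servo_tool:
  gripper: [1, 1, 1, 1]
  travel:
    - [0.2, 0.03, 0]
    - [0.2, 0.03, 0]
    - [0.2, 0.03, 0]
    - [0, 0, 0]
  dr:
    - [0, 0, 0]
    - [0, 0, 0]
    - [0, 0, 0]
    - [0, 0, 0]

```text
clock: 5.9
tool_pos: [0.6124, 0.112, 0.0232]
ee_rot: [0.034, 0.75, 0.046, -0.659]
wrist_force: [-0.2, -0.7, 0.0]
opening: -0.002
```

```bash
python3 - <<'E'
from h import *
c=capture('scene'); cv2.imwrite('pics/s3.png',cv2.resize(c['frame'][150:350,200:460,::-1],(780,600)))
c=capture('top'); cv2.imwrite('pics/t3.png',cv2.resize(cv2.convertScaleAbs(c['frame'][130:280,200:480,::-1],alpha=1.7,beta=25),(784,420)))
E
```

```text
(no output)
```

View pics/s3.png

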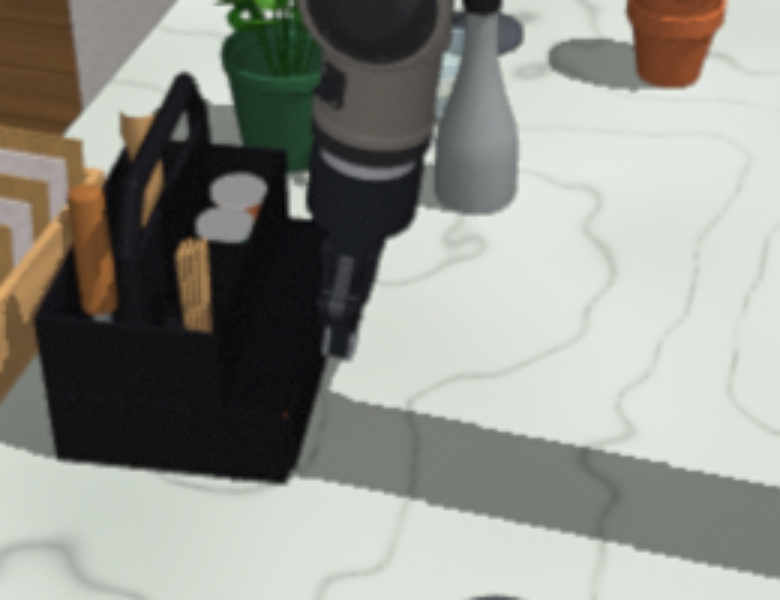

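View pics/t3.png

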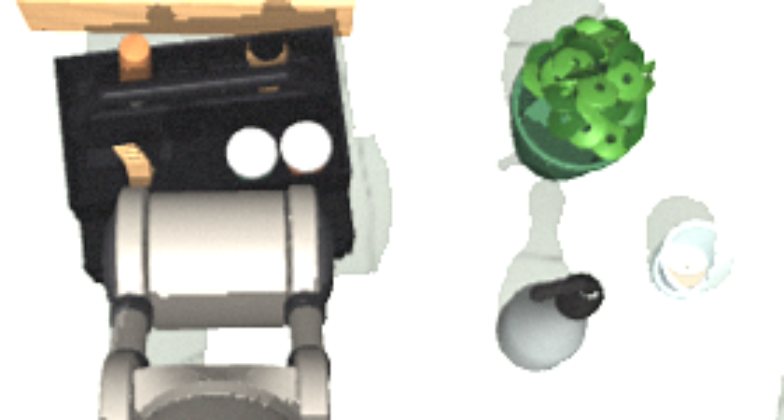

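The side view shows the tray almost flush, with the fingers at its front. I'll press on until the stop pushes back.

Call:
servo_tool:
  gripper: [1, 1, 1, 1]
  travel:
    - [0.2, 0.03, 0]
    - [0.2, 0.03, 0]
    - [0, 0, 0]
    - [0, 0, 0]
  dr:
    - [0, 0, 0]
    - [0, 0, 0]
    - [0, 0, 0]
    - [0, 0, 0]

```text
clock: 6.4
tool_pos: [0.6162, 0.1126, 0.0231]
ee_rot: [0.034, 0.75, 0.046, -0.659]
wrist_force: [0.2, 0.5, 0.8]
opening: 0.003
```

Call:
servo_tool:
  gripper: [1, 1, 1, 1]
  travel:
    - [0.2, 0.03, 0]
    - [0.2, 0.03, 0]
    - [0, 0, 0]
    - [0, 0, 0]
  dr:
    - [0, 0, 0]
    - [0, 0, 0]
    - [0, 0, 0]
    - [0, 0, 0]

```text
clock: 6.8
tool_pos: [0.6178, 0.113, 0.0227]
ee_rot: [0.034, 0.749, 0.046, -0.661]
wrist_force: [-7.6, -2.5, 5.4]
opening: 0.001
```

Call:
servo_tool:
  gripper: [1, 1, 1]
  travel:
    - [0.15, 0.02, 0]
    - [0, 0, 0]
    - [0, 0, 0]
  dr:
    - [0, 0, 0]
    - [0, 0, 0]
    - [0, 0, 0]

```text
clock: 7.1
tool_pos: [0.6179, 0.113, 0.0226]
ee_rot: [0.034, 0.748, 0.046, -0.662]
wrist_force: [-13.4, -2.9, 9.0]
opening: 0.003
```

Call:
servo_tool:
  gripper: [1, 1, 1, 1, 1, 1, 1, 1, 1, 1]
  travel:
    - [-1, -0.1, 0]
    - [-2, -0.3, 0]
    - [-2.5, -0.3, 0]
    - [-2.5, -0.3, 0]
    - [-2, 0, 3]
    - [-2, 0, 4]
    - [0, 0, 4]
    - [0, 0, 4]
    - [0, 0, 4]
    - [0, 0, 0]
  dr:
    - [0, 0, 0]
    - [0, 0, 0]
    - [0, 0, 0]
    - [0, 0, 0]
    - [0, 0, 0]
    - [0, 0, 0]
    - [0, 0, 0]
    - [0, 0, 0]
    - [0, 0, 0]
    - [0, 0, 0]

```text
clock: 8.1
tool_pos: [0.5047, 0.1036, 0.2192]
ee_rot: [0.034, 0.754, 0.046, -0.654]
wrist_force: [0.7, 0.5, -1.1]
opening: -0.004
```

```bash
python3 - <<'E'
from h import *
s=manip.sense();print(s['qpos'].round(3),s['tool_pos'],turn(33,45)[1],turn(33,35)[1],rot(s['ee_rot']).round(3))
import pickle
c=capture('scene'); cv2.imwrite('pics/s4.png',cv2.resize(cv2.convertScaleAbs(c['frame'][150:350,200:460,::-1],alpha=1.7,beta=25),(780,600)))
pickle.dump(c,open('scene4.pkl','wb'))
E
```

```text
[0.042 0.257 1.691 0.022 1.053 1.491] [0.50468385 0.10362044 0.21920213] [ 12.09190872 -35.14441202  25.43227534] [  8.67884306 -25.65760896  25.91233653] [[ 0.14   0.113 -0.984]
 [ 0.025 -0.994 -0.11 ]
 [-0.99  -0.009 -0.142]]
```

View pics/s4.png

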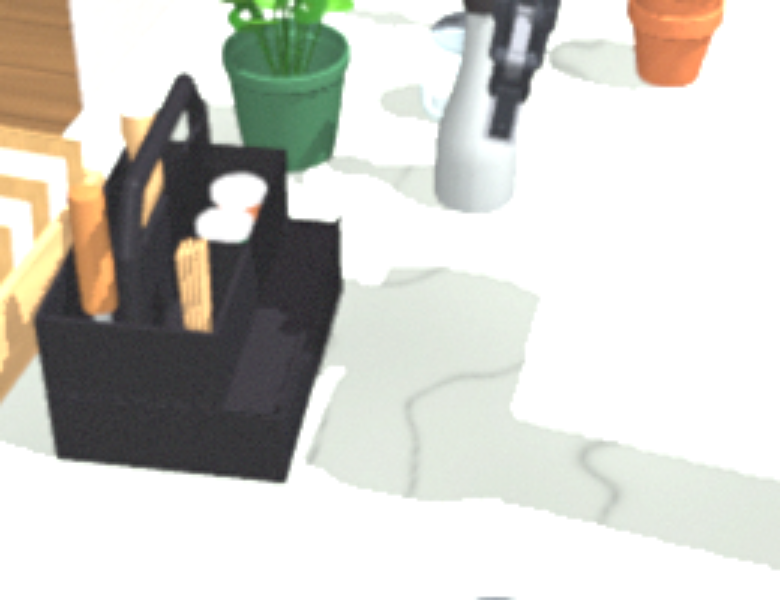

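Call:
servo_tool:
  gripper: [0.45, 0.45, 0.45, 0.45, 0.45, 0.45, 0.45, 0.45, 0.45, 0.45, 0.45, 0.45, 0.45, 0.45]
  travel:
    - [-2.5, -1, 0]
    - [-2.5, -1.5, 0]
    - [-2, -2.5, 0]
    - [-2, -2.5, 0]
    - [0, -2.5, 0]
    - [0, -2.5, 0]
    - [0, -2.5, 0]
    - [0, -2.5, 0]
    - [0, -2.5, 0]
    - [0, -2.5, 0]
    - [1.5, -3, 0]
    - [2, -3, 0]
    - [2.3, -3, 0]
    - [0, 0, 0]
  dr:
    - [0, 0, 0]
    - [0, 0, 0]
    - [0, 0, 0]
    - [1.2, -3.5, 2.5]
    - [1.2, -3.5, 2.5]
    - [1.2, -3.5, 2.5]
    - [1.2, -3.5, 2.5]
    - [1.2, -3.5, 2.5]
    - [1.2, -3.5, 2.5]
    - [1.2, -3.5, 2.5]
    - [1.2, -3.5, 2.5]
    - [1.2, -3.5, 2.5]
    - [1.2, -3.5, 2.5]
    - [0, 0, 0]

```text
clock: 9.55
tool_pos: [0.4701, -0.2098, 0.2097]
ee_rot: [0.104, 0.882, 0.254, -0.383]
wrist_force: [-0.2, 0.7, 0.3]
opening: 0.547
```

```bash
python3 - <<'E'
from h import *
s=manip.sense();print(s['qpos'].round(3),s['tool_pos'],turn(33,45)[1],s['opening'],rot(s['ee_rot']).round(3))
E
```

```text
[-1.021  0.31   1.911  0.863  1.125 -0.475] [ 0.4701454  -0.20982922  0.20972115] [ 0.39149123 -1.80881648  1.12810221] 0.5468424156517381 [[ 0.578  0.528 -0.623]
 [ 0.369 -0.849 -0.378]
 [-0.728 -0.011 -0.685]]
```

Call:
servo_tool:
  gripper: [0.45, 0.45, 0.45, 0.45, 0.45, 0.45, 0.45, 0.45]
  travel:
    - [0, 0, -3]
    - [0, 0, -3]
    - [0, 0, -3]
    - [0, 0, -3]
    - [0, 0, -3]
    - [0, 0, -2]
    - [0, 0, -1.8]
    - [0, 0, 0]
  dr:
    - [0, 0, 0]
    - [0, 0, 0]
    - [0, 0, 0]
    - [0, 0, 0]
    - [0, 0, 0]
    - [0, 0, 0]
    - [0, 0, 0]
    - [0, 0, 0]

```text
clock: 10.35
tool_pos: [0.468, -0.2036, 0.0224]
ee_rot: [0.104, 0.881, 0.256, -0.384]
wrist_force: [-0.0, 0.0, -0.3]
opening: 0.551
```

```bash
python3 - <<'E'
from h import *
s=manip.sense();print(s['qpos'].round(3),s['tool_pos'],rot(s['ee_rot'])[:,0].round(3))
c=capture('scene'); cv2.imwrite('pics/s5.png',cv2.resize(c['frame'][100:300,260:520,::-1],(780,600)))
c=capture('top'); cv2.imwrite('pics/t5.png',cv2.resize(cv2.convertScaleAbs(c['frame'][130:350,250:570,::-1],alpha=1.5,beta=25),(800,550)))
c=capture('wrist'); cv2.imwrite('pics/w5.png',c['frame'][:,:,::-1])
E
```

```text
[-1.017  0.675  2.059  1.154  0.845 -0.992] [ 0.46797475 -0.20362542  0.02244669] [ 0.574  0.372 -0.729]
```

View pics/s5.png

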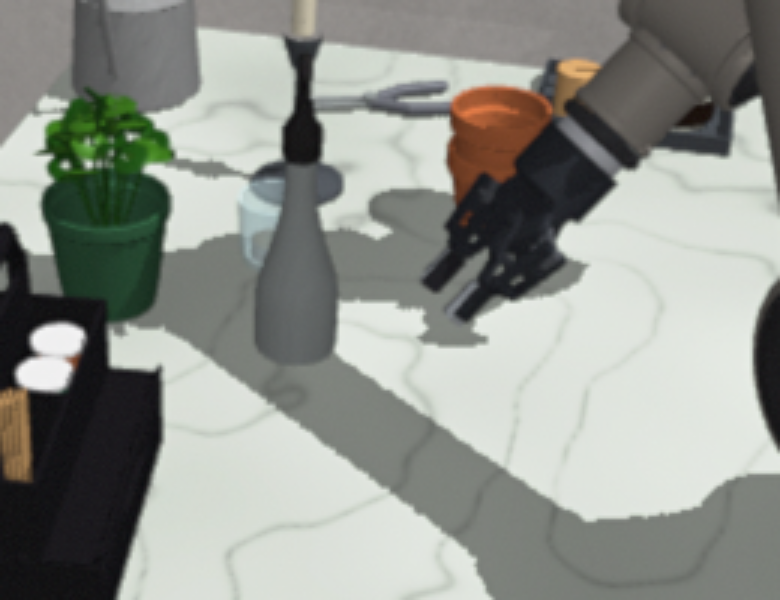

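View pics/t5.png

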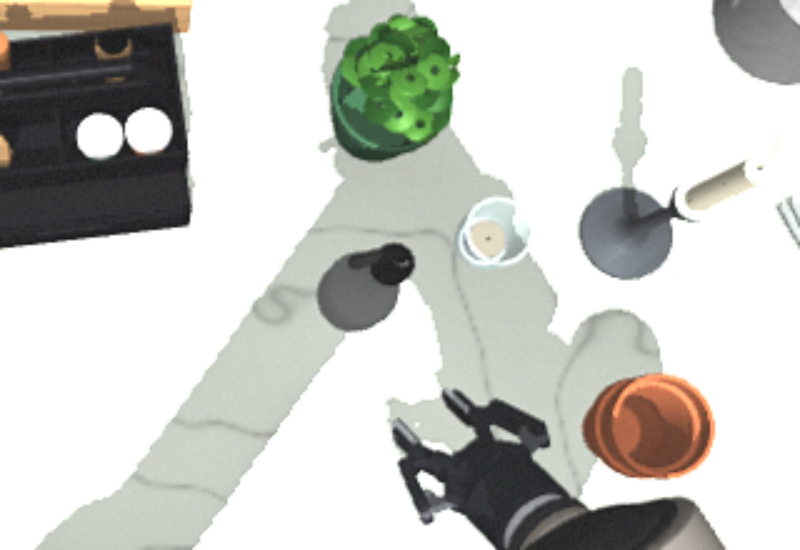

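View pics/w5.png

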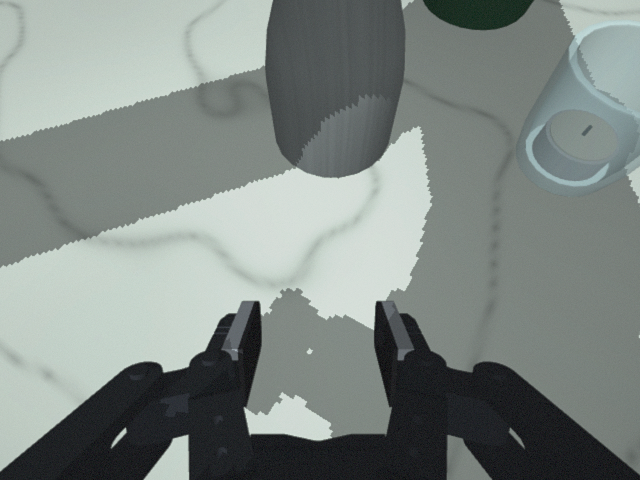

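Call:
servo_tool:
  gripper: [0.45, 0.45, 0.45, 0.45, 0.45, 0.45, 0.45, 0.45, 0.45, 0.45]
  travel:
    - [0.47, -0.72, -0.3]
    - [1.3, 0.85, 0]
    - [1.3, 0.85, 0]
    - [1.3, 0.85, 0]
    - [0.8, 0.52, 0]
    - [0.6, 0.4, 0]
    - [0.4, 0.26, 0]
    - [0.4, 0.26, 0]
    - [0.4, 0.26, 0]
    - [0, 0, 0]
  dr:
    - [0, 0, 0]
    - [0, 0, 0]
    - [0, 0, 0]
    - [0, 0, 0]
    - [0, 0, 0]
    - [0, 0, 0]
    - [0, 0, 0]
    - [0, 0, 0]
    - [0, 0, 0]
    - [0, 0, 0]

```text
clock: 11.5
tool_pos: [0.5393, -0.1701, 0.0218]
ee_rot: [0.106, 0.882, 0.255, -0.382]
wrist_force: [0.2, 0.3, 0.4]
opening: 0.552
```

```bash
python3 - <<'E'
from h import *
s=manip.sense();print(s['qpos'].round(3),s['tool_pos'],rot(s['ee_rot'])[:,0].round(3))
c=capture('wrist'); cv2.imwrite('pics/w6.png',c['frame'][:,:,::-1])
E
```

```text
[-0.841  0.697  1.984  1.249  0.793 -0.897] [ 0.53927876 -0.17014653  0.02179063] [ 0.577  0.369 -0.728]
```

View pics/w6.png

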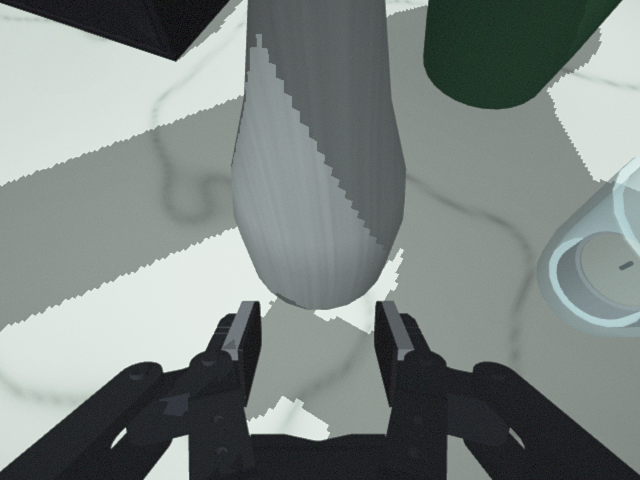

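The bottle base (col 318) is centred between the fingertips (260 and 377) and almost touching. I'll start the push.

Call:
servo_tool:
  gripper: [0.45, 0.45, 0.45, 0.45, 0.45, 0.45, 0.45, 0.45, 0.45]
  travel:
    - [0.25, 0.16, -0.1]
    - [0.25, 0.16, -0.1]
    - [0.25, 0.16, -0.1]
    - [0.35, 0.23, 0]
    - [0.5, 0.33, 0]
    - [0.5, 0.33, 0]
    - [0.5, 0.33, 0]
    - [0.3, 0.2, 0]
    - [0, 0, 0]
  dr:
    - [0, 0, 0]
    - [0, 0, 0]
    - [0, 0, 0]
    - [0, 0, 0]
    - [0, 0, 0]
    - [0, 0, 0]
    - [0, 0, 0]
    - [0, 0, 0]
    - [0, 0, 0]

```text
clock: 12.45
tool_pos: [0.5685, -0.1507, 0.0189]
ee_rot: [0.106, 0.882, 0.256, -0.382]
wrist_force: [-0.7, -0.6, -0.8]
opening: 0.552
```

```bash
python3 - <<'E'
from h import *
s=manip.sense();print(s['tool_pos'])
c=capture('wrist'); cv2.imwrite('pics/w7.png',c['frame'][:,:,::-1])
c=capture('scene'); cv2.imwrite('pics/s7.png',cv2.resize(c['frame'][100:300,260:520,::-1],(780,600)))
E
```

```text
[ 0.56848521 -0.15070894  0.01885661]
```

View pics/w7.png

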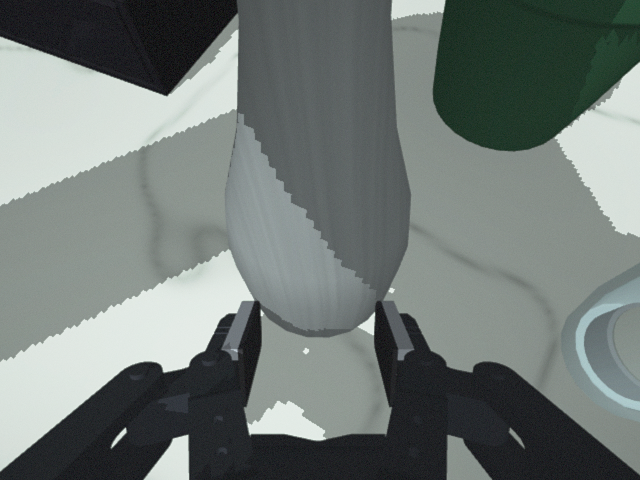

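View pics/s7.png

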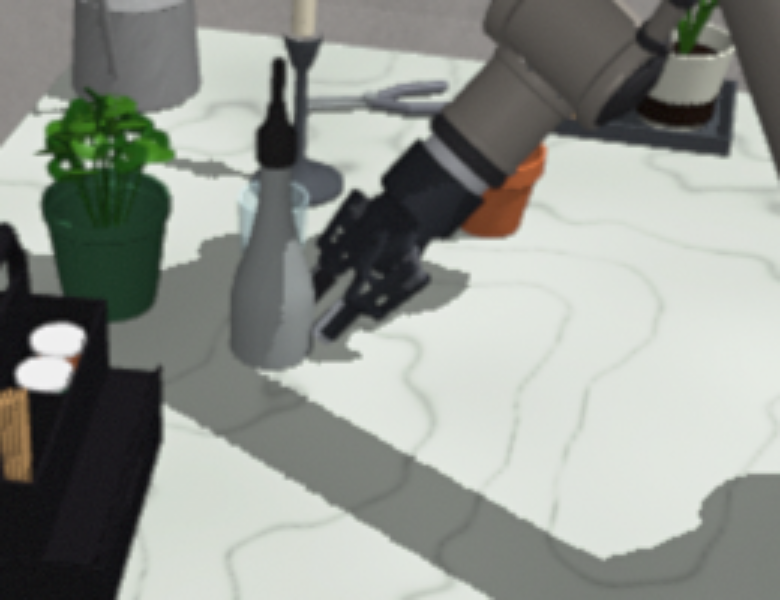

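The bottle is cradled between both fingertips and sliding upright.

Call:
servo_tool:
  gripper: [0.45, 0.45, 0.45, 0.45, 0.45, 0.45, 0.45, 0.45, 0.45, 0.45, 0.45, 0.45, 0.45, 0.45, 0.45, 0.45, 0.45]
  travel:
    - [0.3, 0.2, 0]
    - [0.5, 0.33, 0]
    - [0.6, 0.39, 0]
    - [0.6, 0.39, 0]
    - [0.6, 0.39, 0]
    - [0.6, 0.39, 0]
    - [0.6, 0.39, 0]
    - [0.6, 0.39, 0]
    - [0.6, 0.39, 0]
    - [0.6, 0.39, 0]
    - [0.6, 0.39, 0]
    - [0.6, 0.39, 0]
    - [0.6, 0.39, 0]
    - [0.6, 0.39, 0]
    - [0.5, 0.33, 0]
    - [0.3, 0.2, 0]
    - [0, 0, 0]
  dr:
    - [0, 0, 0]
    - [0, 0, 0]
    - [0, 0, 0]
    - [0, 0, 0]
    - [0, 0, 0]
    - [0, 0, 0]
    - [0, 0, 0]
    - [0, 0, 0]
    - [0, 0, 0]
    - [0, 0, 0]
    - [0, 0, 0]
    - [0, 0, 0]
    - [0, 0, 0]
    - [0, 0, 0]
    - [0, 0, 0]
    - [0, 0, 0]
    - [0, 0, 0]

```text
clock: 14.25
tool_pos: [0.6565, -0.0934, 0.0189]
ee_rot: [0.106, 0.882, 0.256, -0.382]
wrist_force: [0.7, -0.8, 0.6]
opening: 0.549
```

```bash
python3 - <<'E'
from h import *
s=manip.sense();print(s['tool_pos'],s['qpos'].round(2))
c=capture('wrist'); cv2.imwrite('pics/w8.png',c['frame'][:,:,::-1])
c=capture('top'); cv2.imwrite('pics/t8.png',cv2.resize(cv2.convertScaleAbs(c['frame'][130:350,250:570,::-1],alpha=1.5,beta=25),(800,550)))
E
```

```text
[ 0.656474   -0.09337469  0.01885835] [-0.56  0.76  1.81  1.33  0.69 -0.68]
```

View pics/w8.png

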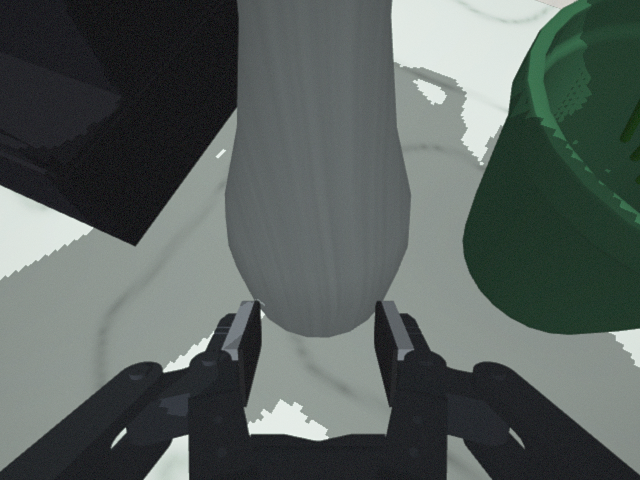

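View pics/t8.png

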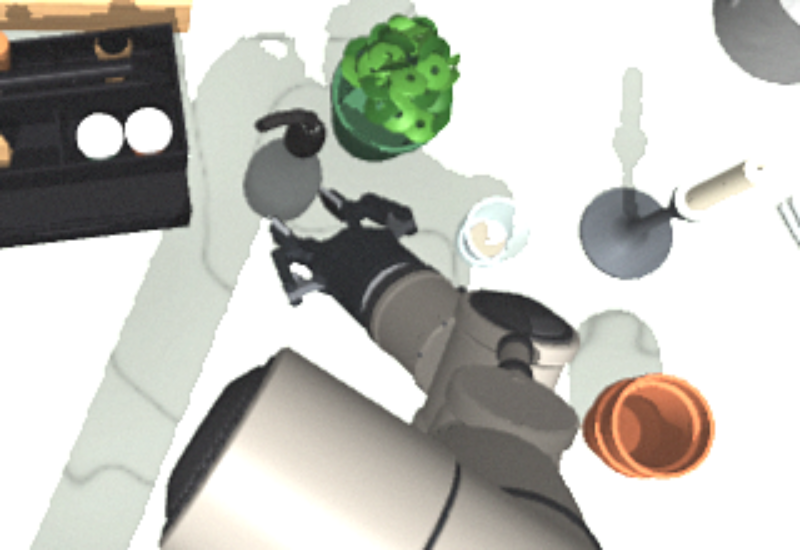

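```bash
python3 - <<'E'
from h import *
import pickle
t=pickle.load(open('top.pkl','rb'))
p=cast(t,283/2.5+250,180/2.5+130,.048)[:2]
th=np.radians(7.1);X=np.array([np.cos(th),np.sin(th)]);Y=np.array([-X[1],X[0]]);o=np.array([.703,.125])
f=lambda q:(round((q-o)@X,4),round((q-o)@Y,4))
print(p,f(p)); tcp=np.array([.6565,-.0934]); d=np.array([.838,.545]); print(f(tcp),f(tcp+.03*d),f(tcp+.075*d))
E
```

```text
[ 0.67994555 -0.07697022] (np.float64(-0.0478), np.float64(-0.1976))
(np.float64(-0.0731), np.float64(-0.211)) (np.float64(-0.0462), np.float64(-0.1979)) (np.float64(-0.0057), np.float64(-0.1782))
```

Call:
servo_tool:
  gripper: [0.45, 0.45, 0.45, 0.45, 0.45, 0.45, 0.45, 0.45, 0.45]
  travel:
    - [0.3, 0.2, 0]
    - [0.5, 0.33, 0]
    - [0.5, 0.33, 0]
    - [0.5, 0.33, 0]
    - [0.5, 0.33, 0]
    - [0.5, 0.33, 0]
    - [0.4, 0.26, 0]
    - [0.2, 0.13, 0]
    - [0, 0, 0]
  dr:
    - [0, 0, 0]
    - [0, 0, 0]
    - [0, 0, 0]
    - [0, 0, 0]
    - [0, 0, 0]
    - [0, 0, 0]
    - [0, 0, 0]
    - [0, 0, 0]
    - [0, 0, 0]

```text
clock: 15.25
tool_pos: [0.6903, -0.0711, 0.0188]
ee_rot: [0.106, 0.882, 0.256, -0.382]
wrist_force: [0.4, 0.4, -0.9]
opening: 0.551
```

```bash
python3 - <<'E'
from h import *
s=manip.sense();print(s['tool_pos'],s['wrist_force'])
c=capture('wrist'); cv2.imwrite('pics/w9.png',c['frame'][:,:,::-1])
c=capture('top'); cv2.imwrite('pics/t9.png',cv2.resize(cv2.convertScaleAbs(c['frame'][130:350,250:570,::-1],alpha=1.5,beta=25),(800,550)))
E
```

```text
[ 0.69033829 -0.07105318  0.01883348] [ 0.35333425  0.37468125 -0.92112587]
```

View pics/w9.png

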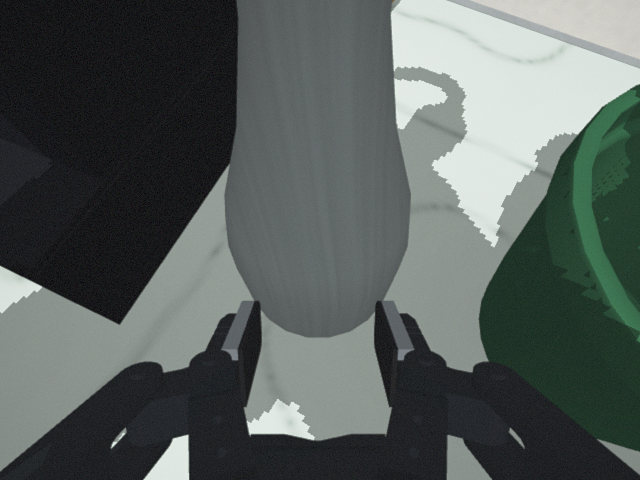

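View pics/t9.png

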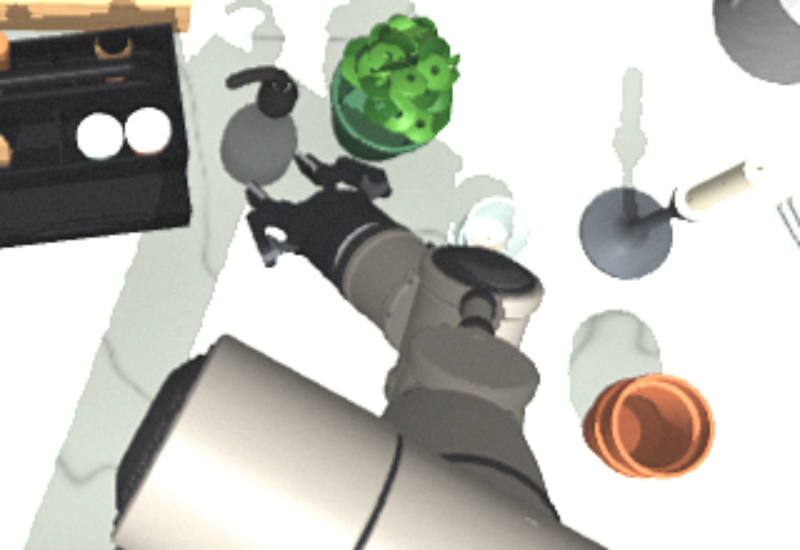

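The bottle centre is at about x = -10 mm, y = -180 mm in the caddy frame, which is inside the limits with room to spare. I'll retreat straight back.

Call:
servo_tool:
  gripper: [0.45, 0.45, 0.45, 0.45, 0.45, 0.45, 0.45, 0.45, 0.45, 0.45, 0.45, 0.45, 0.45, 0.45, 0.45, 0.45, 0.45, 0.45]
  travel:
    - [-0.4, -0.26, 0]
    - [-0.8, -0.52, 0]
    - [-1.5, -0.98, 0]
    - [-1.5, -0.98, 0]
    - [-1.5, -0.98, 0]
    - [-1.5, -0.98, 0]
    - [-1.5, -0.98, 0]
    - [-1.5, -0.98, 1]
    - [-1.5, -0.5, 3]
    - [-1.5, -0.5, 3]
    - [-2, 0, 4]
    - [-2, 0, 4]
    - [-2, 0, 4]
    - [-2, 0, 3]
    - [0, 0, 0]
    - [0, 0, 0]
    - [0, 0, 0]
    - [0, 0, 0]
  dr:
    - [0, 0, 0]
    - [0, 0, 0]
    - [0, 0, 0]
    - [0, 0, 0]
    - [0, 0, 0]
    - [0, 0, 0]
    - [0, 0, 0]
    - [0, 0, 0]
    - [0, 0, 0]
    - [0, 0, 0]
    - [0, 0, 0]
    - [0, 0, 0]
    - [0, 0, 0]
    - [0, 0, 0]
    - [0, 0, 0]
    - [0, 0, 0]
    - [0, 0, 0]
    - [0, 0, 0]

```text
clock: 17.15
tool_pos: [0.4779, -0.1477, 0.2376]
ee_rot: [0.105, 0.881, 0.256, -0.383]
wrist_force: [-0.2, -0.3, -0.4]
opening: 0.552
```

```bash
python3 - <<'E'
from h import *
import pickle
s=manip.sense();print(s['tool_pos'],s['wrist_force'])
c=capture('scene'); cv2.imwrite('pics/s10.png',cv2.resize(cv2.convertScaleAbs(c['frame'][100:300,200:460,::-1],alpha=1.5,beta=25),(780,600)))
c=capture('top'); cv2.imwrite('pics/t10.png',cv2.resize(cv2.convertScaleAbs(c['frame'][130:350,200:520,::-1],alpha=1.5,beta=25),(800,550)))
# displacement of others: diff vs first
t=pickle.load(open('top.pkl','rb'))
E
```

```text
[ 0.47794728 -0.14773195  0.23756857] [-0.1632049  -0.28596301 -0.41392204]
```

View pics/s10.png

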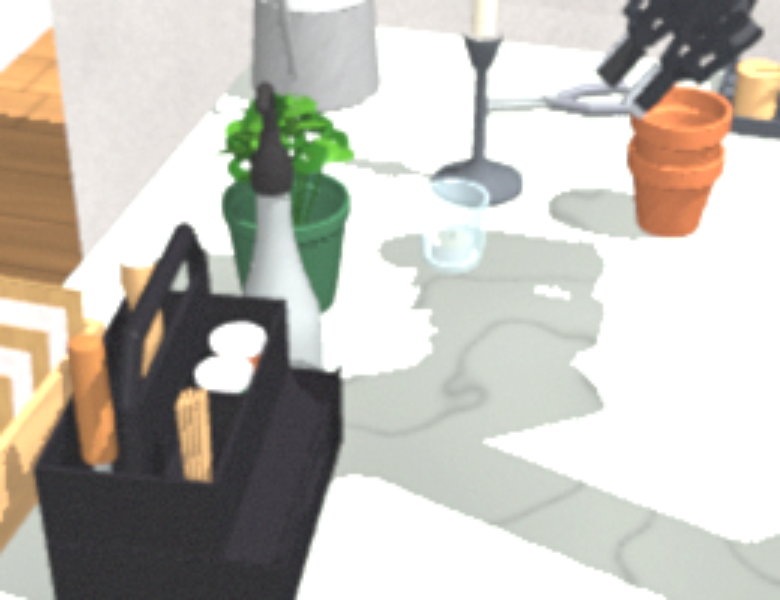

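View pics/t10.png

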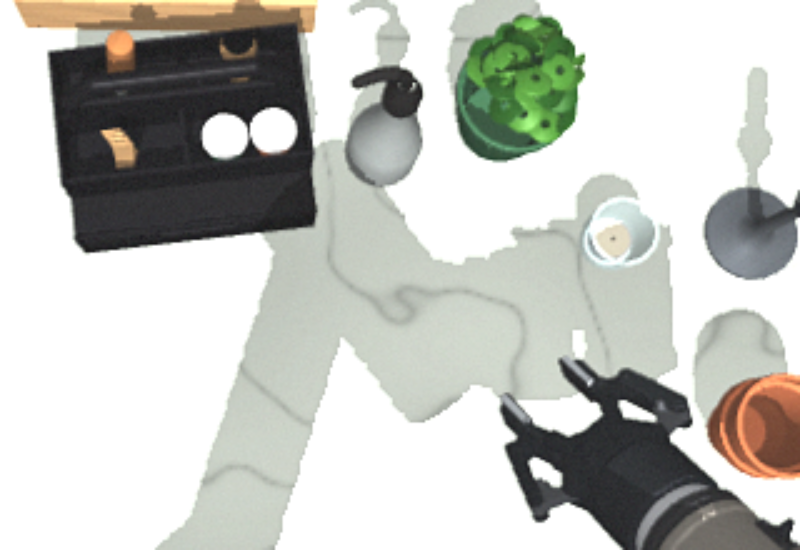

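```bash
python3 - <<'E'
from h import *
import pickle
t=pickle.load(open('top.pkl','rb'))
p=cast(t,384/2.5+200,145/2.5+130,.048)[:2]
th=np.radians(7.1);X=np.array([np.cos(th),np.sin(th)]);Y=np.array([-X[1],X[0]]);o=np.array([.703,.125])
print(p,(p-o)@X,(p-o)@Y)
c=capture('top')
d=np.abs(c['frame'].astype(int)-t['frame']).max(2)
g=lambda f:cv2.inRange(cv2.cvtColor(f,cv2.COLOR_RGB2HSV),(35,60,20),(90,255,255))[120:210,370:450]
for f in(t['frame'],c['frame']): print('pot',np.mean(np.argwhere(g(f)),0))
job.sign_off()
E
```

```text
[ 0.713055   -0.05483623] -0.012250124013853244 -0.1797000524323156
pot [44.90860455 37.07802051]
pot [45.10318866 37.02524358]
the job is handed in; nothing more can be done
```

I pushed the tray shut first, then slid the bottle into the gap between the caddy and the herb pot, and handed the job in at about 17 s.

- **Tray:** I pushed it with closed fingertips until the stop pushed back with about 13 N. In the last pictures its front is flush with the caddy.
- **Bottle:** I slid it upright with two fingertips at about 3 cm height. Its centre ended about 12 mm forward of the caddy's centre, measured in the top view. That leaves roughly 30 mm of room at the front and more behind. It stands about midway across the gap, 180 mm to the side of the caddy's centre.
- **Other things:** The herb pot's position in the top view changed by less than 0.3 pixel. The votive, candlestick and clay pots look unmoved by eye. The rake and tin were well away from the arm and I did not re-measure them.
- **Hand-in:** The gripper was clear of everything.

No check failed. The first tilted approach to the tray ran up against a wrist joint limit, so I straightened the tool before pushing.

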